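Roll the logger core deck-up, pinch the catches and lift the battery cassette out

ROBOT

A 7-joint arm with a two-finger parallel gripper is mounted at the origin on a cart in front of the work surface, level with it; the furniture and walls round the work are solid. World frame = base frame: x ahead of the robot, y to its left, z up, the work surface at z = 0. Lengths are in m, angles in rad, forces in N, time in s.
With the tool pointing down it reaches from about 0.425 to 0.875 m from the base axis. Payload 4.7 kg.
Tool frame: the origin (TCP) lies at the very end of the fingers, on their centre line; the grasp point (between the pads) lies 19 mm behind it; z points along the fingers, y is the line along which they close (so a half turn about z gives the same grasp; the last joint's range is limited). The gripper opens to 85 mm and grips with 20 to 120 N. Pads are 22 mm wide; open, the fingers measure 114 mm over their backs; the gripper's body (76 mm by 85 mm) begins 54 mm behind the grasp point. The pads swing forward as they close: fully open they stand 13 mm farther back than shut.
Start: joints at [1.142, 0.321, -0.07, 1.45, 0.023, 1.371, -0.057], TCP at [0.278, -0.587, 0.196] pointing down, gripper open.
Joint ranges: [-2.86, 2.86], [-0.3, 2.09], [-1.38, 1.24], [0.06, 2.45], [-1.56, 4.7], [0.09, 2.05], [-2.69, 2.69]. Speed limits (rad/s): [2.57, 2.57, 3.14, 3.14, 3.14, 3.14, 3.14].

INTERFACE

Orientations are given as a 3x3 rotation matrix whose columns are the frame's x, y, z axes.
In Python, from cell import r gives the robot as it stands. The module is installed in compiled form; this text tells all that it offers.
- The arm moves only by the tool jog_arm, never from a script. Its argument "moves" is one flat list of numbers, 6 for each row, row after row: the shift along the world's x, y, z in units of 0.03 m (1.0 is 0.03 m), then the turn, a rotation vector about the world's x, y, z in units of 8 degrees (1.0 is 8 degrees). In form: [tx, ty, tz, rx, ry, rz, tx, ty, tz, rx, ry, rz, ...]. A call has 1 to 20 rows; each row shifts and turns the commanded pose from where the row before left it; what a row does not reach is not made up. A row lasts 1/8 s, in which the tool goes at most 62.5 mm and 10.7 degrees, less where a joint would pass 70% of its speed; a pose out of reach is approached as far as the arm can. A call with a number of a shift or a turn outside -1 to 1 is refused whole. A call with a gripper value outside its range is refused whole. "grip" is the opening, from -1 (shut) to 1 (fully open), set as the call begins (left out, the last holds). The fingers move at their own pace and stop on an object; "force" is the grip in N (left out, the last holds). Time passes only in rows, so rows that do not move let the fingers close. It gives the time, the measured TCP pose, the force, the opening and the grip force at its end, in the units of the state.
- r.observe(): the state, without advancing time (a new reading comes with each control period).
- r.camera(name): name is "scene" or "side" or "wrist"; returns a dict with "pixels" (384x512x3 uint8, red, green, blue), "mtx" (3x3 intrinsics, pixels), "T" (4x4, takes a point from camera to world coordinates); the wrist camera has in their place "tool_from_camera" (4x4, takes a point from camera to tool coordinates, whose origin is the TCP and whose axes are the flange's). Camera axes: x right, y down, z forward; pixel columns grow to the right and rows downward; lengths in m; the calibration is good to about 2 mm. A picture is of the moment at which its call begins: read the wrist's pose just before it. There is no depth.
- r.job_done(): hands the job in; it is judged then, once.
The state is a dict: "clock": time; "qpos": joint angles; "qvel": joint speeds; "joint_efforts": joint torques, N m; "tcp_pos": TCP position; "tool_rot": TCP orientation; "force": force on the tool from outside, world axes, zero at the start; "wrist_torque": the same for the moment, N m; "gripper_width": finger opening in m; "gripper_force": force on a finger pad.
Only numpy, scipy, OpenCV 4.12 (cv2) and the standard library are available. Lean on these libraries where they do the work, as an engineer would, in place of code of your own. Each camera call takes 0.05 s, during which the arm holds its last target. There are 200 camera calls.

TASK

The logger core lies on the bench with its battery cassette facing sideways. Without lifting it, roll the core away from you over the bench, a quarter turn, until the cassette faces straight up; then pinch the cassette's two opposed end catches together and draw the cassette straight up out of the core. The job ends holding: finish with the gripper still pinching both catches, the cassette level and still about 10 cm straight above where it sat, and the core left standing on the bench, deck up; leave the tray of fresh cells and the small screwdriver alone.

Things in the scene. Friction and masses are not known exactly. Their poses are not given: they have to be found in the camera images.
- core: Logger core, loose, about 0.5 to 0.9 kg: aluminium deck plate between two eight-sided end plates (84 mm over the flats, 10 mm thick, inner faces at x = +-82 mm, a 20 mm connector stub beyond the +x one). Origin on its long axis, half-way, 42 mm above the bench at rest. x: long axis; y: out of the deck, as the cassette faces: level, roughly towards the robot at first (roll 0), up at the end (roll +90 deg).
- core_seat (a point): Point on the deck under the middle of the cassette, (0, -6, 0) mm in the core's frame, same axes. On the deck: two side rails (|z| 30 to 33 mm, 14 mm high) and two steel brackets (|x| 30 to 37.5 mm, 26 mm wide, 16 mm high) whose inward lips, 12 to 16 mm above the deck, hold the hooks of the catches down. Above the brackets there is finger room from |x| = 31 to 82 mm.
- deck_a (a point): Bare spot of the deck, (50, -6, 0) mm in the core's frame, same axes; the deck is 164 x 74 x 4 mm and bare from |x| = 38 to 66 mm, so fingers can push on it there, either side of the cassette. The core rolls from flat to flat, 45 deg and 35 mm of travel each, away from the robot; about 1 to 2.5 N near its top tips it over, and it stands steadily on each flat.
- deck_b (a point): The same at (-50, -6, 0) mm.
- cassette: Battery cassette, loose, 0.13 to 0.2 kg with its catches: black frame 36 (x) x 34 (y, its height) x 58 (z) mm with four cells, a grey sprung catch at either x end. Origin at the centre of its underside, on core_seat when seated; axes as the core's when seated.
- cassette_center (a point): Centre of the cassette, 20 mm from its underside along its y; axes of the cassette.
- catch_a_pad (a point): Middle of the outer face of the finger pad of the catch at the +x end: 30.5 mm from the cassette's middle along +x, 31.5 mm above the underside. The pad is 26 mm wide (z) and reaches from 19 to 44 mm above the underside, so 3 to 28 mm above the bracket. The pair is 61 mm wide over the pads, 47 mm pinched.
- catch_b_pad (a point): The same at the -x end.
- catch_a (a joint): How far catch a is pressed in, m: 0 at rest (hook 3 mm under the lip of its bracket), 0.007 fully in. Sprung: 2.5 N to start, 5 N fully in. The hook is free from about 0.004 with the cassette centred between the brackets; press fully.
- catch_b (a joint): The same for catch b.
- tray: Aluminium parts tray, 132 x 107 x 17 mm, with four AA cells standing in it, loose, in front of the middle bath; origin at the centre of its underside. A bystander.
- small_driver: Small screwdriver with a yellow handle, 33 x 167 x 23 mm, lying at the left; origin at the centre of its underside. A bystander.
Mind the look-alikes: they are no part of the job. There is more than one size of the cassette; the job needs the largest.

How it is judged:
On the way, in this order (a step that is already met when the one before it is completed fails the run):
1. the core has been rolled over on the bench until the cassette, still seated, faces up (angle between core's own y axis and vertical below 0.12 rad and distance between cassette and core_seat below 0.005 m and height (world z) of core below 0.046 m), for 0.3 s.
2. both catches are pinched in while the cassette is still in the core (value of joint each of catch_a, catch_b above 0.003 m and horizontal distance between cassette and core_seat below 0.008 m and distance between cassette and core_seat below 0.012 m and angle between core's own y axis and vertical below 0.15 rad), for 0.05 s.
At the end, for the whole second after the job is handed in: Cassette still in the fingers, both catches in 3 mm or more, underside 70 mm or more above its seat and within 60 mm sideways, level within 0.2 rad, clear of the core; core at rest on the bench, deck up within 0.1 rad, untouched (y of cassette in the frame of core_seat above 0.07 m and horizontal distance between cassette and core_seat below 0.06 m and angle between cassette's own y axis and vertical below 0.2 rad and value of joint each of catch_a, catch_b above 0.003 m and contact force between the fingers and cassette above 1.5 N and contact force between each of cassette, the arm, the fingers and core below 0.05 N and linear speed of cassette below 0.02 m/s and angle between core's own y axis and vertical below 0.1 rad and height (world z) of core below 0.045 m and linear speed of core below 0.01 m/s); the arm keeps its last pose, push and grip.
It fails at once if the core is lifted off the bench (its axis more than 60 mm high) (height (world z) of core above 0.06 m).
It fails at once if the tray or the small screwdriver is moved more than 20 mm (distance of any of tray, small_driver from where it was at the start of the episode above 0.02 m).
It also fails if it takes over 46 s, if anything falls off the work surface, if the arm or the gripper's body presses on something with over 40 N, if the wrist force passes 120 N, or if a joint passes its speed limit or range.

## Working session

There is one attempt and no reset: what is moved stays moved. The work goes in short steps, Python scripts to look and compute and a tool call to move; the robot and the scene stay as the last step left them, time stands still between calls to the robot, and variables do not carry over. Pictures are saved under pics/ and viewed, at most 10 in all, crops included, and the job is handed in when it is done.

Besides the shell and the picture viewer there is one more tool, called after "Emit:" as name(argument=value, ...), one argument or row to a line, values as JSON. jog_arm: Moves the arm, as the interface text tells. Its arguments: {"type":"object","properties":{"moves":{"type":"array","items":{"type":"number"}},"grip":{"type":"number"},"force":{"type":"number"}},"required":["moves"]}

```bash
mkdir -p pics
cat > h.py <<'E'
import numpy as np, cv2
from cell import r
def snap(n,f):
    c=r.camera(n); cv2.imwrite('pics/'+f,c['pixels'][:,:,::-1]); return c
E
python3 - <<'E'
from h import *
np.set_printoptions(precision=3,suppress=True)
o=r.observe()
for k,v in o.items(): print(k,v)
a=r.camera('scene');b=r.camera('side')
print(a['mtx'],a['T'],b['mtx'],b['T'])
np.savez('cam.npz',Ka=a['mtx'],Ta=a['T'],Kb=b['mtx'],Tb=b['T'])
x=np.hstack([a['pixels'],b['pixels']])
cv2.imwrite('pics/0a.png',cv2.resize(a['pixels'][:,:,::-1],(800,600)));cv2.imwrite('pics/0b.png',cv2.resize(b['pixels'][:,:,::-1],(800,600)))
E
```

```text
clock 0.0
qpos [ 1.142  0.322 -0.07   1.452  0.023  1.371 -0.057]
qvel [ 0.     0.    -0.    -0.     0.     0.    -0.002]
joint_efforts [ -0.001 -49.358  -0.382 -31.433   0.013   0.011  -0.   ]
tcp_pos [ 0.278 -0.587  0.194]
tool_rot [[ 0.904  0.429 -0.001]
 [ 0.429 -0.904  0.002]
 [-0.    -0.002 -1.   ]]
force [ 1.273  0.343 -0.053]
wrist_torque [-0.002  0.018 -0.065]
gripper_force 0.0
gripper_width 0.0851078203447578
[[389.537   0.    255.944]
 [  0.    389.537 191.705]
 [  0.      0.      1.   ]] [[ 0.838 -0.219  0.499  0.021]
 [-0.545 -0.376  0.75  -0.571]
 [ 0.023 -0.9   -0.434  0.542]
 [ 0.     0.     0.     1.   ]] [[397.405   0.    257.887]
 [  0.    397.405 185.618]
 [  0.      0.      1.   ]] [[-1.    -0.012 -0.017  0.614]
 [ 0.011  0.397 -0.918  1.299]
 [ 0.017 -0.918 -0.397  0.511]
 [ 0.     0.     0.     1.   ]]
```

View pics/0a.png

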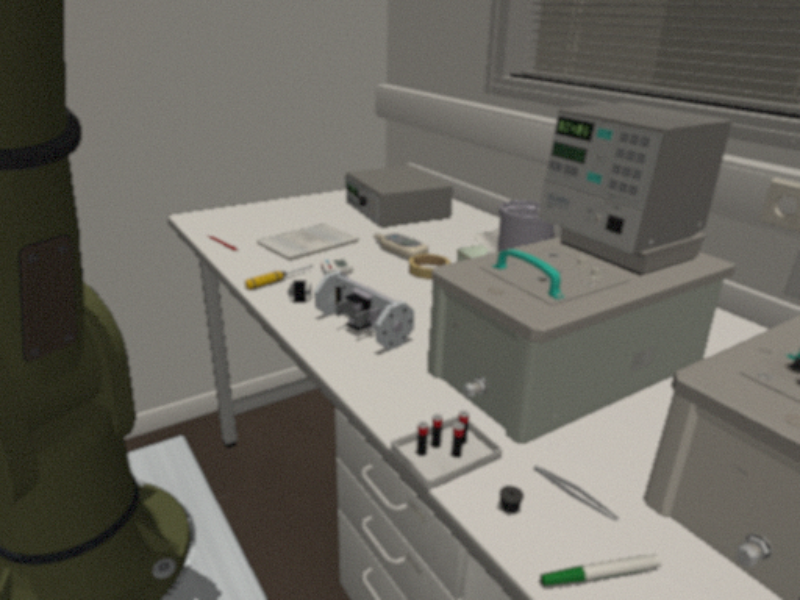

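View pics/0b.png

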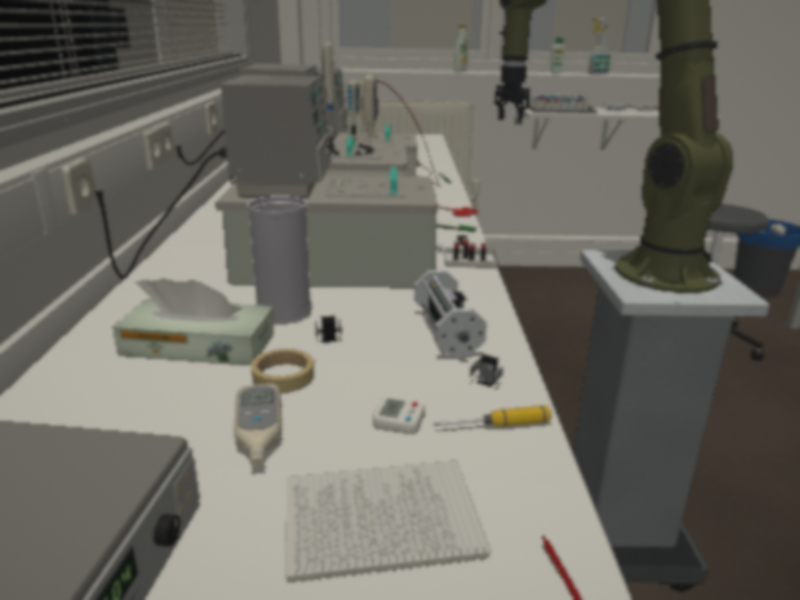

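The core with its seated cassette is at about (365,310) in the scene view and (450,312) in the side view. Loose look-alike cassettes are at scene (298,290) and at side (487,370) and (328,328). The one in the core should be the right one, so I'll check it in an enlarged crop.

Run:
```python
from h import *
a=np.mean([r.camera('scene')['pixels'].astype(float) for _ in range(4)],0);b=np.mean([r.camera('side')['pixels'].astype(float) for _ in range(4)],0)
ca=a[165:230,170:275];cb=b[165:250,245:350]
f=lambda c,s:cv2.resize(c[:,:,::-1],None,fx=s,fy=s,interpolation=cv2.INTER_CUBIC)
A=f(ca,5.5);B=f(cb,7)
# draw on one: A scaled 5.5, B 7
H=A.shape[0]
B2=f(cb[:, :],5.5)
print(A.shape,B2.shape)
im=np.zeros((max(A.shape[0],0)+0,0,3))
cv2.imwrite('pics/1a.png',np.clip(f(ca,7.5),0,255));cv2.imwrite('pics/1b.png',np.clip(f(cb,7),0,255))
```

```text
(358, 578, 3) (468, 578, 3)[ WARN:0@7.167] global loadsave.cpp:1063 imwrite_ Unsupported depth image for selected encoder is fallbacked to CV_8U.
```

View pics/1a.png

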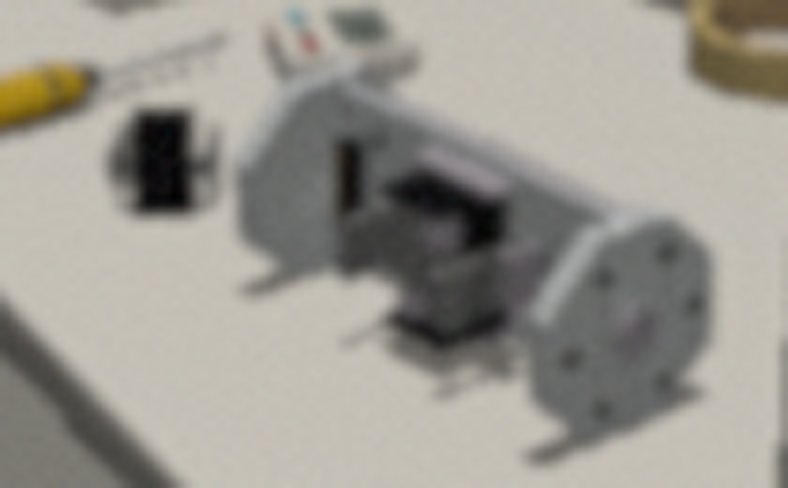

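View pics/1b.png

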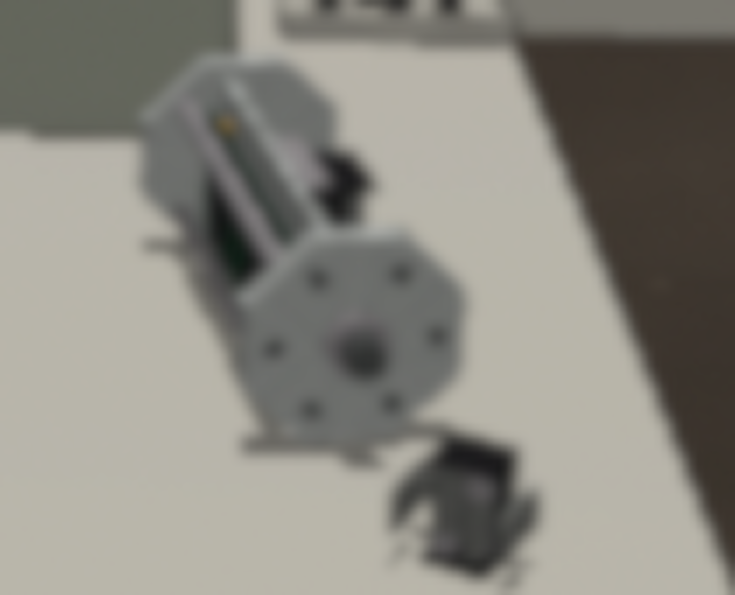

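Run:
```python
from h import *
d=np.load('cam.npz')
def ray(K,T,u,v,z):
    w=T[:3,:3]@np.linalg.solve(K,[u,v,1]); return T[:3,3]+w*(z-T[2,3])/w[2]
A=ray(d['Ka'],d['Ta'],254.1,208.6,.042);B=ray(d['Kb'],d['Tb'],295.3,213.3,.042)
print(A,B,np.linalg.norm(B-A),(A+B)/2,np.degrees(np.arctan2(*(B-A)[:2])))
# tray, driver, loose cassette, bench edge
for n,u,v,z in [('drvtip',196,170,.01),('drvend',158,181,.01),('loose',192,186,.02),('edge',210,236,0),('edge2',171,207,0),('trayNear',252,286,.017),('bath near corner',340,280,0),('bathbot left',275,237,0),('bath top left',278,176,.0)]:
    print(n,ray(d['Ka'],d['Ta'],u,v,z))
for n,u,v,z in [('drvend',352,265,.01),('drvtip',278,272,.01),('loose',312,237,.02),('bathL',146,178,0),('bathR',278,180,0),('trayfar',285,168,.0),('edge',350,256,0)]:
    print(n,ray(d['Kb'],d['Tb'],u,v,z))
```

```text
[0.5337877 0.2065028 0.042    ] [0.50014614 0.39044244 0.042     ] 0.18699076680951285 [0.51696692 0.29847262 0.042     ] -10.364533976042628
drvtip [0.54558938 0.60182303 0.01      ]
drvend [0.39801631 0.57816594 0.01      ]
loose [0.46902745 0.46689952 0.02      ]
edge [0.39812477 0.20422673 0.        ]
edge2 [0.37234976 0.40407944 0.        ]
trayNear [ 0.37309267 -0.03619385  0.017     ]
bath near corner [ 0.56027098 -0.10255142  0.        ]
bathbot left [0.53952031 0.11390668 0.        ]
bath top left [0.77967745 0.43215609 0.        ]
drvend [0.3916873  0.57180814 0.01      ]
drvtip [0.55546011 0.59967972 0.01      ]
loose [0.46648911 0.47107434 0.02      ]
bathL [0.96702678 0.06322157 0.        ]
bathR [0.52461643 0.0671049  0.        ]
trayfar [ 0.49267966 -0.0471699   0.        ]
edge [0.3836595  0.52131372 0.        ]
```

The seated cassette is the only one locked between core brackets, and it is bigger than the loose ones at crop 1a (165,160) and crop 1b (470,505). The core's axis centre is about (0.517, 0.298) with a yaw of 10.4°. Next I go there with the tool's y axis along the core axis.

Emit:
jog_arm(
  moves=[0.31,0.99,0,0,0,-0.144,0.31,0.99,0,0,0,-0.144,0.31,0.99,0,0,0,-0.144,0.31,0.99,0,0,0,-0.144,0.31,0.99,0,0,0,-0.144,0.31,0.99,0,0,0,-0.144,0.31,0.99,0,0,0,-0.144,0.31,0.99,0,0,0,-0.144,0.31,0.99,0,0,0,-0.144,0.31,0.99,0,0,0,-0.144,0.31,0.99,0,0,0,-0.144,0.31,0.99,0,0,0,-0.144,0.31,0.99,0,0,0,-0.144,0.24,0.96,0,0,0,0,0.24,0.96,0,0,0,0,0.24,0.96,0,0,0,0,0.24,0.96,0,0,0,0,0.24,0.96,0,0,0,0,0.24,0.96,0,0,0,0,0.24,0.96,0,0,0,0],
  grip=1,
)

```text
clock: 3.0
tcp_pos: [0.45, 0.0013, 0.1958]
tool_rot: [[0.984, 0.18, 0.001], [0.18, -0.984, -0.001], [0.001, 0.001, -1.0]]
force: [0.8, -0.8, -0.4]
gripper_width: 0.0853
gripper_force: 0.0
```

Emit:
jog_arm(
  moves=[0.08,0.966,0,0,0,0,0.08,0.966,0,0,0,0,0.08,0.966,0,0,0,0,0.08,0.966,0,0,0,0,0.08,0.966,0,0,0,0,0.08,0.966,0,0,0,0,0.08,0.966,0,0,0,0,0.08,0.966,0,0,0,0,0.08,0.966,0,0,0,0,0.08,0.966,0,0,0,0,0,0,0,0,0,0],
)

```text
clock: 4.38
tcp_pos: [0.4729, 0.2928, 0.1957]
tool_rot: [[0.983, 0.185, -0.001], [0.185, -0.983, 0.002], [-0.0, -0.002, -1.0]]
force: [0.3, 0.7, 0.7]
gripper_width: 0.0858
gripper_force: 0.0
```

```bash
cat >> h.py <<'E'
def wrist(f,s=1.5,n=4):
    o=r.observe(); cs=[r.camera('wrist') for _ in range(n)]
    p=np.mean([c['pixels'].astype(float) for c in cs],0)
    c=cs[0]; T=np.eye(4);T[:3,:3]=o['tool_rot'];T[:3,3]=o['tcp_pos']
    W=T@c['tool_from_camera']
    cv2.imwrite('pics/'+f,np.clip(cv2.resize(p[:,:,::-1],None,fx=s,fy=s,interpolation=cv2.INTER_CUBIC),0,255).astype(np.uint8))
    np.savez('w.npz',K=c['mtx'],T=W,s=s); return o
def px(u,v,z,f='w.npz'):
    d=np.load(f);s=d['s'];w=d['T'][:3,:3]@np.linalg.solve(d['K'],[(u+.5)/s-.5,(v+.5)/s-.5,1]);t=d['T'][:3,3]
    return t+w*(z-t[2])/w[2]
E
python3 -c "
from h import *
o=wrist('2.png');print(o['qpos'],o['tcp_pos'],np.load('w.npz')['T'])"
```

```text
[ 0.2331822   0.22573834 -0.94941729  1.66199776  0.18570064  1.34974372
 -2.1301785 ] [0.47285838 0.2927997  0.19565075] [[ 0.1846851  -0.93222394 -0.31120722  0.55258733]
 [-0.98279534 -0.17588219 -0.05638064  0.30849825]
 [-0.00217643  0.31626567 -0.94866817  0.37319578]
 [ 0.          0.          0.          1.        ]]
```

View pics/2.png

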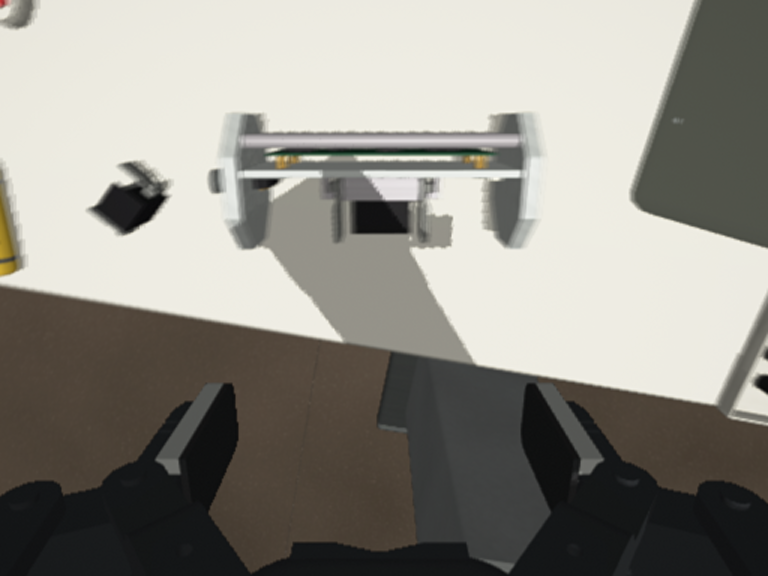

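The wrist view shows the core level. The deck's top edge runs from (240,174) to (522,174), and the cassette pads are at u≈335 and u≈428.

Run:
```python
from h import *
a=px(240,174,.079);b=px(522,174,.079)
m=(a+b)/2;e=(a-b)[:2];L=np.linalg.norm(e);e/=L;n=np.array([e[1],-e[0]])
print(a,b,m,L,np.degrees(np.arctan2(-e[0],e[1])),n)
c=m[:2]-n*.006;print('axis',c)
t=r.observe()['tcp_pos'][:2]-c;print('tcp rel n,e',t@n,t@e)
for q in [(335,228),(428,228)]: print((px(*q,.055)[:2]-c)@e)
```

```text
[0.509577   0.38316194 0.079     ] [0.53978177 0.22261455 0.079     ] [0.52467939 0.30288824 0.079     ] 0.163363979426945 10.654864073113348 [0.98275875 0.18489248]
axis [0.51878283 0.30177889]
tcp rel n,e -0.04624897245999094 -0.004533361925181912
0.029716518180562996
-0.030581388670017372
```

Emit:
jog_arm(
  moves=[-0.03,0.15,-0.93,0,0,0,0,0,-0.93,0,0,0,0,0,-0.93,0,0,0,0,0,-0.93,0,0,0,0,0,-0.93,0,0,0,0.38,0.07,0,0,0,0,0.38,0.07,0,0,0,0,0.38,0.07,0,0,0,0,0,0,0,0,0,0],
)

```text
clock: 5.7
tcp_pos: [0.5089, 0.3013, 0.0569]
tool_rot: [[0.984, 0.179, 0.001], [0.179, -0.984, 0.001], [0.002, -0.001, -1.0]]
force: [-0.0, 0.2, 0.3]
gripper_width: 0.0853
gripper_force: 0.0
```

```bash
python3 -c "
from h import *
o=wrist('3.png',1.2,1);print(o['qpos'],o['tcp_pos'],o['force'])"
```

```text
[ 0.12610003  0.43786171 -0.86523053  1.73951751  0.36447636  1.13213394
 -2.24064246] [0.50885433 0.30130222 0.05691707] [-0.02995356  0.24282382  0.25739683]
```

View pics/3.png

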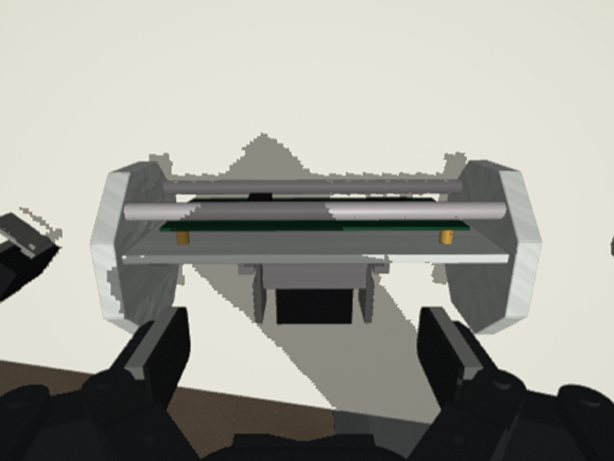

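Emit:
jog_arm(
  moves=[0.1,0.018,0,0,0,0,0.1,0.018,0,0,0,0,0.1,0.018,0,0,0,0,0.1,0.018,0,0,0,0,0.1,0.018,0,0,0,0,0.1,0.018,0,0,0,0,0.1,0.018,0,0,0,0,0.1,0.018,0,0,0,0,0.1,0.018,0,0,0,0,0.1,0.018,0,0,0,0,0.1,0.018,0,0,0,0,0.1,0.018,0,0,0,0,0.1,0.018,0,0,0,0,0,0,0,0,0,0,0,0,0,0,0,0,0,0,0,0,0,0],
)

```text
clock: 7.75
tcp_pos: [0.546, 0.308, 0.056]
tool_rot: [[0.984, 0.181, -0.0], [0.181, -0.984, -0.0], [-0.0, 0.0, -1.0]]
force: [0.1, -0.1, -1.0]
gripper_width: 0.0851
gripper_force: 0.0
```

```bash
python3 -c "
from h import *
o=wrist('4.png',1.2,1);print(o['qpos'],o['tcp_pos'],o['force'])"
```

```text
[ 0.09067528  0.50984893 -0.83477696  1.64810006  0.40459332  1.16593148
 -2.23258177] [0.54595642 0.30796683 0.05604942] [ 0.07936622 -0.10066207 -0.99395487]
```

View pics/4.png

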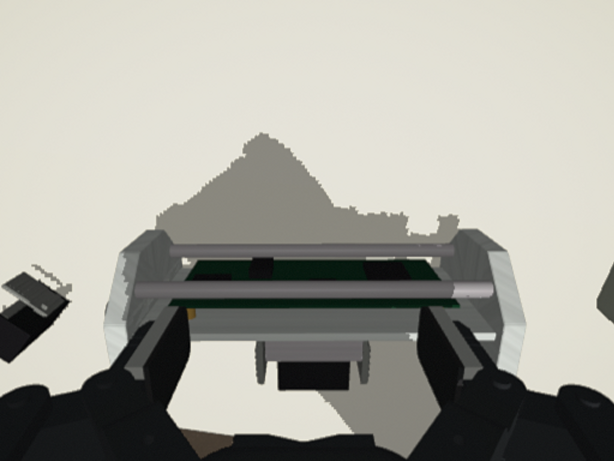

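Run:
```python
from h import *
n=np.array([.983,.185]);e=np.array([-.185,.983]);c=np.array([.5188,.3018])
for q,z in [((142,340),.079),((495,340),.079),((123,340),.042),((150,231),.084),((455,231),.084),((133,290),.084),((495,290),.084)]:
    t=px(*q,z)[:2]-c; print(q,t@n,t@e)
t=np.array([.546,.308])-c;print(t@n)
c=r.camera('side')['pixels'];cv2.imwrite('pics/5.png',cv2.resize(c[165:250,245:350,::-1],None,fx=7,fy=7,interpolation=cv2.INTER_CUBIC))
```

```text
(142, 340) 0.005705711806271313 0.0749796946573737
(495, 340) 0.005008017209960414 -0.08428012692062051
(123, 340) -0.018983168933407558 0.10312316599610644
(150, 231) 0.05919325033245908 0.06278909222098145
(455, 231) 0.05866216584366951 -0.058206185320111785
(133, 290) 0.03326987828560591 0.07315948173633059
(495, 290) 0.032607426376458186 -0.07791515665240428
0.027884599999999996
```

View pics/5.png

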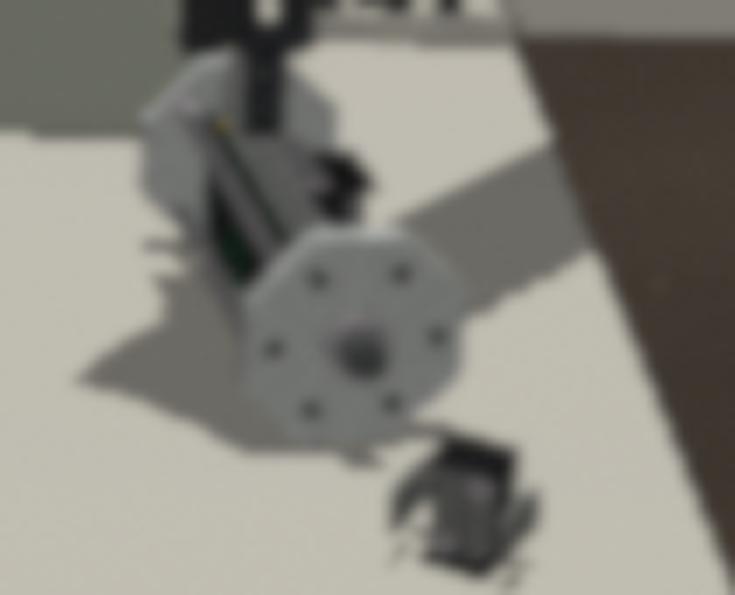

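Run:
```python
from h import *
n=np.array([.983,.185]);e=np.array([-.185,.983]);c=np.array([.5188,.3018])
for pr in [((188,308),(418,308)),((155,348),(449,348))]:
  for z in (.05,.06,.07,.08,.09,.1):
    a,b=[px(*q,z)[:2]-c for q in pr]; print(z,a@n,a@e,b@e,a@e-b@e)
```

```text
0.05 0.005531651352308335 0.062210281254197294 -0.05748845753302331 0.11969873878722061
0.06 0.011170515296472467 0.058918505273591076 -0.05426121382603335 0.11317971909962443
0.07 0.0168093792406365 0.05562672929298494 -0.05103397011904336 0.1066606994120283
0.08 0.022448243184800525 0.052334953312378744 -0.04780672641205342 0.10014167972443216
0.09 0.028087107128964554 0.04904317733177261 -0.044579482705063435 0.09362266003683604
0.1 0.03372597107312859 0.045751401351166475 -0.04135223899807347 0.08710364034923995
0.05 -0.018721202782632455 0.08235833964234102 -0.07633243465122755 0.15869077429356857
0.06 -0.011761482535486594 0.07796926229807866 -0.07207891231280975 0.1500481746108884
0.07 -0.0048017622883407335 0.0735801849538163 -0.06782538997439197 0.14140557492820827
0.08 0.002157957958805127 0.06919110760955394 -0.06357186763597417 0.1327629752455281
0.09 0.009117678205950988 0.06480203026529158 -0.05931834529755642 0.124120375562848
0.1 0.016077398453096838 0.060412952921029155 -0.05506482295913864 0.1154777758801678
```

Run:
```python
from h import *
d=np.load('cam.npz');K=d['Kb'];T=np.linalg.inv(d['Tb'])
for z in (.06,.07,.08,.09,.1,.11):
  p=T@[.5556,.258,z,1];u=K@p[:3];u=u[:2]/u[2];print(z,u,(u-[245,165]+.5)*7-.5)
o=r.camera('wrist');print(o['mtx'],o['tool_from_camera'])
```

```text
0.06 [271.76874958 186.13071692] [190.38124704 150.91501846]
0.07 [271.87781297 182.90910396] [191.14469076 128.36372775]
0.08 [271.98764373 179.66482357] [191.91350611 105.65376502]
0.09 [272.09825    176.39763567] [192.68774997  82.78344971]
0.1 [272.20964001 173.10729678] [193.46748006  59.75107745]
0.11 [272.32182213 169.79355995] [194.25275489  36.55491965]
[[331.53995395   0.         252.62619151]
 [  0.         331.53995395 191.83306232]
 [  0.           0.           1.        ]] [[ 7.03038480e-05 -9.48779059e-01 -3.15940330e-01  8.11909018e-02]
 [ 9.99999975e-01  1.33262417e-04 -1.77668817e-04 -1.06013912e-03]
 [ 2.10671425e-04 -3.15940309e-01  9.48779045e-01 -1.77573582e-01]
 [ 0.00000000e+00  0.00000000e+00  0.00000000e+00  1.00000000e+00]]
```

Run:
```python
from h import *
d=np.load('cam.npz');K=d['Kb'];T=np.linalg.inv(d['Tb'])
c=np.array([.5188,.3018]);n=np.array([.983,.185]);e=np.array([-.185,.983])
for ee in (.05,-.05):
 for nn in (.028,0):
  for z in (.07,.09):
   q=c+nn*n+ee*e
   p=T@[*q,z,1];u=K@p[:3];u=u[:2]/u[2];print(ee,nn,z,((u-[245,165]+.5)*7-.5).round())
c=r.camera('side')['pixels'];print(r.observe()['clock']);cv2.imwrite('pics/6.png',cv2.resize(c[110:240,230:350,::-1],None,fx=4.6,fy=4.6,interpolation=cv2.INTER_CUBIC))
```

```text
0.05 0.028 0.07 [252. 231.]
0.05 0.028 0.09 [254. 183.]
0.05 0 0.07 [324. 226.]
0.05 0 0.09 [327. 178.]
-0.05 0.028 0.07 [191. 128.]
-0.05 0.028 0.09 [193.  83.]
-0.05 0 0.07 [258. 124.]
-0.05 0 0.09 [260.  79.]
7.95
```

View pics/6.png

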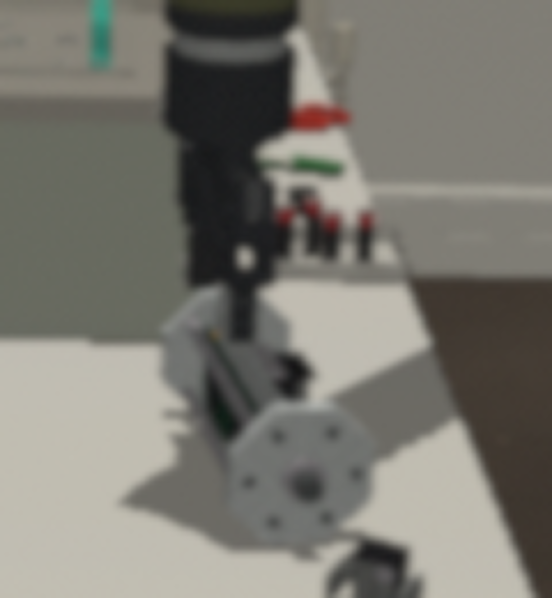

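The core hasn't moved. Both views put the open fingertips at z≈0.10, so they passed above the deck. I back off, raise, and part-close to see where the tips really are at pinch width.

Emit:
jog_arm(
  moves=[0,0,0.7,0,0,0,-0.8,-0.15,0.7,0,0,0,-0.8,-0.15,0.6,0,0,0,-0.8,-0.15,0,0,0,0,0,0,0,0,0,0,0,0,0,0,0,0,0,0,0,0,0,0,0,0,0,0,0,0],
  grip=0.18,
  force=20,
)

```text
clock: 8.95
tcp_pos: [0.4745, 0.2945, 0.1159]
tool_rot: [[0.984, 0.18, -0.001], [0.18, -0.984, 0.0], [-0.001, -0.001, -1.0]]
force: [0.4, -0.5, -0.1]
gripper_width: 0.0502
gripper_force: 0.0
```

```bash
python3 -c "
from h import *
o=wrist('7.png',1.2,1);print(o['qpos'],o['tcp_pos'],o['force'])"
```

```text
[ 0.195348    0.30372962 -0.92663788  1.75818068  0.25783464  1.20884454
 -2.19156076] [0.47450201 0.29454475 0.11587435] [ 0.41646091 -0.50046013 -0.08738416]
```

View pics/7.png

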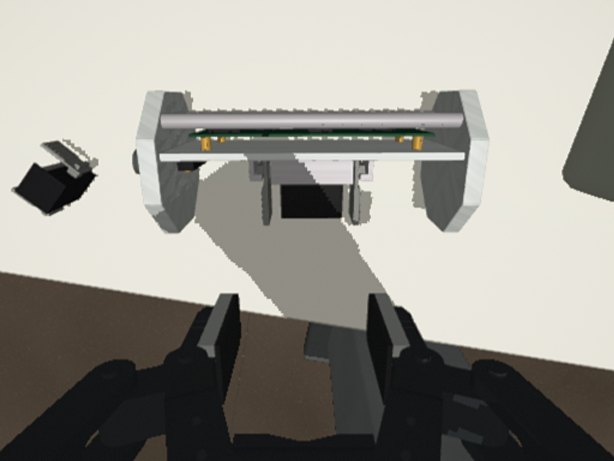

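Pinch geometry now known: tips are about 38 mm behind TCP at 50 mm gap and 47 mm behind when open. I push with TCP z at 0.018.

Emit:
jog_arm(
  moves=[0,0,0,0,0,0,0,0,0,0,0,0,0,0,-0.82,0,0,0,0,0,-0.82,0,0,0,0,0,-0.82,0,0,0,0,0,-0.8,0,0,0,0.57,0.105,0,0,0,0,0.57,0.1,0,0,0,0,0.131,0.025,0,0,0,0,0.131,0.025,0,0,0,0,0.131,0.025,0,0,0,0,0.131,0.025,0,0,0,0,0.131,0.025,0,0,0,0,0,0,0,0,0,0],
  grip=1,
)

```text
clock: 10.75
tcp_pos: [0.5284, 0.3045, 0.0183]
tool_rot: [[0.984, 0.18, 0.0], [0.18, -0.984, 0.0], [0.0, -0.0, -1.0]]
force: [-0.7, 0.1, 0.7]
gripper_width: 0.0854
gripper_force: 0.3
```

Emit:
jog_arm(
  moves=[0.131,0.025,0,0,0,0,0.131,0.025,0,0,0,0,0.131,0.025,0,0,0,0,0.131,0.025,0,0,0,0,0.131,0.025,0,0,0,0,0,0,0,0,0,0,0,0,0,0,0,0,0,0,0,0,0,0],
)

```text
clock: 11.75
tcp_pos: [0.5474, 0.3081, 0.0183]
tool_rot: [[0.984, 0.181, -0.0], [0.181, -0.984, -0.0], [-0.0, 0.0, -1.0]]
force: [-0.1, -0.1, 0.5]
gripper_width: 0.0852
gripper_force: 0.0
```

```bash
python3 -c "
from h import *
o=wrist('8.png',1.2,1);print(o['qpos'],o['tcp_pos'],o['force'])
a=cv2.imread('pics/8.png');s=r.camera('side')['pixels'][165:250,235:350,::-1]
b=cv2.resize(s,None,fx=2,fy=2)
# compare with the unrolled wrist picture at the same place numerically
g=cv2.cvtColor(a,6);print(np.round(g[::20,307]))"
```

```text
[ 0.07198874  0.55266413 -0.81071329  1.67413619  0.43955369  1.10695636
 -2.25482106] [0.54742952 0.30813473 0.01826328] [-0.14622581 -0.12152075  0.51273354]
[227 228 228 228 229 206  13 107 106 106  92  66  92  92  10 139 140 139
 138 138 138 228 198  18]
```

View pics/8.png

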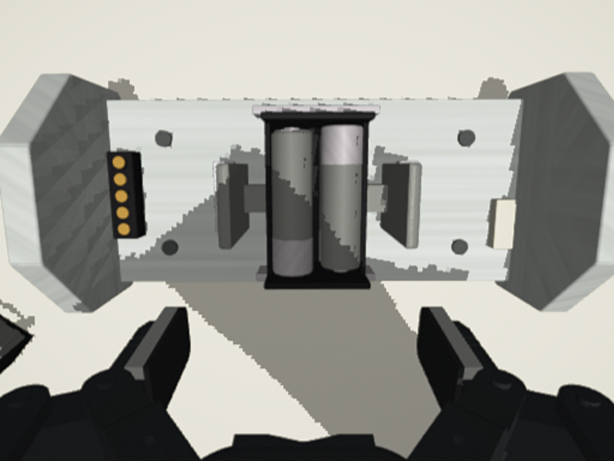

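The core seems to have rolled all the way, with the deck nearly face-on to the camera. I'll check by measuring the deck.

Run:
```python
from h import *
from scipy.optimize import least_squares
d=np.load('w.npz');Ti=np.linalg.inv(d['T']);K=d['K'];s=d['s']
obs=np.array([(107,99),(522,99),(120,281),(509,281),(265,290),(370,290),(119,162),(124,229)],float)
# core coords: deck corners x=+-82 (left=+x), z=+37 far top
X=np.array([(.082,-.006,.037),(-.082,-.006,.037),(.082,-.006,-.037),(-.082,-.006,-.037),(.018,.028,-.029),(-.018,.028,-.029)])
def f(p):
    cx,cy,cz,yaw,roll=p
    e=np.array([-np.sin(yaw),np.cos(yaw),0]);n=np.array([np.cos(yaw),np.sin(yaw),0]);u=np.array([0,0,1.])
    y=-n*np.cos(roll)+u*np.sin(roll);z=n*np.sin(roll)+u*np.cos(roll)
    P=np.array([cx,cy,cz])+X@np.array([e,y,z])
    c=P@Ti[:3,:3].T+Ti[:3,3];q=c@K.T;q=q[:,:2]/q[:,2:]
    return (((q+.5)*s-.5)-obs[:6])[[0,1,2,3]].ravel()
for r0 in (.8,1.5):
    g=least_squares(f,[.57,.31,.042,.18,r0]);print(g.x,np.degrees(g.x[3:]),np.abs(g.fun).max())
```

```text
[0.59272187 0.31291544 0.04276468 0.18240421 1.75026938] [ 10.45099149 100.28304876] 0.33630572066068964
[0.59272187 0.31291544 0.04276468 0.18240421 1.75026938] [ 10.45099149 100.28304873] 0.3363057060760468
```

I've used up my picture views (one over, in fact), so from here I work numerically. First: is the core still moving, and where are its edges?

Run:
```python
from h import *
o=wrist('9.png',1.2,4);print(o['clock'],o['tcp_pos'])
a=cv2.imread('pics/8.png',0);b=cv2.imread('pics/9.png',0)
for (x0,x1,y0,y1) in [(100,220,85,250),(400,520,85,270),(250,385,95,300),(0,110,60,320)]:
    t=a[y0:y1,x0:x1];R=cv2.matchTemplate(b[max(0,y0-12):y1+12,max(0,x0-12):x1+12],t,cv2.TM_CCOEFF_NORMED);_,m,_,l=cv2.minMaxLoc(R);print(l,min(12,x0),min(12,y0),m)
d=cv2.imread('pics/9.png')
print('row 270',b[270,100:135:1]);print('row 105',b[105,95:130]);print('row105R',b[105,505:540]);print('row270R',b[270,495:530])
print('col 480',b[270:300,480],'top',b[85:110,480]); print('col 145', b[270:300,145],'top',b[85:110,145])
```

```text
11.85 [0.54748408 0.30813316 0.01828906]
(14, 24) 12 12 0.8336834907531738
(7, 24) 12 12 0.6768072247505188
(12, 24) 12 12 0.6198282241821289
(5, 24) 0 12 0.8495543599128723
row 270 [ 92  96  96  95  94  95  95  95  96  96  95  93  89  86  85  85  85  86
  85  84  84  83  84  84  86  94  99 106 111 120 129 129 129 129 129]
row 105 [158 159 159 160 161 161 162 162 162 162 162 161 161 160 161 161 162 162
 161 161 160 158 160 169 174 160 152 150 162 178 179 178 178 178 182]
row105R [231 233 224 206 190 172 160 156 157 157 158 158 158 158 158 158 158 158
 158 159 159 159 159 159 159 159 160 160 160 159 159 159 159 160 160]
row270R [174 170 158 141 124 108  99  95  90  87  87  87  87  87  87  86  86  87
  86  86  85  84  84  85  86  86  85  85  86  86  86  86  86  85  86]
col 480 [220 218 218 218 219 219 219 218 217 217 218 219 220 219 218 220 224 225
 226 223 226 231 232 231 232 232 231 231 231 231] top [230 230 230 230 230 230 230 230 231 231 231 231 232 233 234 229 213 202
 200 195 188 184 185 195 202]
col 145 [128 127 127 128 129 129 130 130 129 128 128 127 127 127 129 145 167 178
 179 178 188 212 231 232 232 232 232 231 231 231] top [230 230 230 231 230 231 231 231 231 231 231 230 231 231 231 231 231 231
 231 232 229 223 218 218 214]
```

Emit:
jog_arm(
  moves=[0,0,0,0,0,0,0,0,0,0,0,0,0,0,0,0,0,0,0,0,0,0,0,0],
)

```text
clock: 12.55
tcp_pos: [0.5476, 0.3081, 0.0182]
tool_rot: [[0.984, 0.18, -0.0], [0.18, -0.984, -0.0], [-0.0, 0.0, -1.0]]
force: [0.3, -0.0, -0.3]
gripper_width: 0.0853
gripper_force: 0.0
```

Run:
```python
from h import *
o=wrist('10.png',1.2,1);o=wrist('11.png',1.2,4);print(o['clock'],o['tcp_pos'],o['force'])
a=cv2.imread('pics/8.png',0);b0=cv2.imread('pics/10.png',0);b=cv2.imread('pics/11.png',0)
print('change',np.abs(b0.astype(int)-b).mean())
for (x0,x1,y0,y1) in [(105,150,145,245),(100,220,85,250),(400,520,85,270),(250,385,95,300),(480,520,190,255)]:
    t=a[y0:y1,x0:x1];R=cv2.matchTemplate(b,t,cv2.TM_CCOEFF_NORMED);_,m,_,l=cv2.minMaxLoc(R);print((x0,y0),l,m)
c=cv2.imread('pics/11.png')
for nm,col in [('c80',80),('c145',145),('c307',307),('c480',480),('c560',560)]: print(nm,b[::6,col])
```

```text
12.6 [0.54759201 0.30813767 0.01825063] [-0.35832533  0.37793751 -0.62765768]
change 0.4768595391692045
(105, 145) (109, 162) 0.8352769017219543
(100, 85) (103, 101) 0.8529085516929626
(400, 85) (394, 99) 0.7125788927078247
(250, 95) (249, 118) 0.7680962681770325
(480, 190) (473, 204) 0.8619698286056519
c80 [226 225 226 227 226 227 227 228 228 227 228 228 228 228 228 228 228 136
  85  85  86  89  90  91  82  84  85  92  90  89  93  93  86  94  94  95
  92  82  83  93  93  94  92  84  85  95  94  91  91  86  87  87 104 162
 218 230 228 229 229 229 228 228 228 228 234  44  19  19  20  19  23  24
  25  25  24  25  24]
c145 [227 227 228 227 228 228 229 229 228 229 229 229 229 229 229 230 229 230
 231 152 215 220 221 224 218 221 219 215 218 218 223 195 102  40   8   0
   8  11  10   9  11  11 110 130 125 132 127 127 232 231 231 231 231 230
  69  20  72  82  82  82  79  17  24  32  21  19  19  21  17  20  20  20
  20  23  21  19  20]
c307 [228 229 229 229 229 230 230 230 230 230 230 230 231 231 231 230 231 231
 233 159 215 122 217 119  11  44 122  60 108 108 107 107 107 108  67  68
  67  66  67  67  67  66  66  66  81  96  91  92  90  63  12  15 140 141
 140 141 141 141 141 140 139 138 139 139 139 139 139 138 136 218 229 229
 228 230  19  18  19]
c480 [227 227 227 228 228 228 228 229 229 229 229 229 229 229 229 230 230 173
 139 176 218 220 220 222 220 222 220 221 217 226 222 222 222 222 221 223
 219 216 220 223 130 187 109 226 223 218 219 218 230 230 231 231 231 231
 231 231 230 219  16  20  20  87  18  19  21  20  20  20  20  18  19  19
  19  20  20  19  19]
c560 [224 225 225 226 226 226 226 226 227 227 227 228 227 228 228 228 228  91
  85  84  84  86  83  81  83  83  84  86  84  85  85  83  83  83  82  84
  85  84  86  84  86  83  83  83  84  85  85  84  85  84  84 137 171 203
 229 229 229 229 229 229 228 228 228 227 231  18  19  17  16  17  19  20
  25  24  24  23  24]
```

```bash
cat > fit.py <<'E'
from h import *
from scipy.optimize import least_squares
b=cv2.imread('pics/11.png',0)
for v in (122,130,265,276): print(v,'L',b[v,95:140],'R',b[v,490:530])
print('T145',b[108:122,160],'B145',b[278:292,160],'T480',b[108:122,470],'B',b[278:292,470])
E
python3 fit.py
```

```text
122 L [ 89  90  90  89  88  88  90  91  88 104 164 220 218 216 216 216 216 216
 216 216 216 216 216 216 216 216 216 216 216 216 216 216 216 215 216 216
 216 216 216 216 215 216 215 215 215] R [218 218 219 219 219 219 218 218 219 218 218 218 218 218 218 218 219 219
 219 219 219 219 219 219 219 219 220 223 212 171 130 124 125 128 108  87
  82  83  84  85]
130 L [ 83  84  84  84  83  81  82  83  84  81  98 153 220 223 221 220 219 219
 219 219 219 219 219 219 219 219 219 219 219 219 219 219 219 219 219 219
 219 220 219 219 219 219 219 219 219] R [220 219 220 220 220 220 220 220 220 219 219 220 220 220 219 219 220 220
 220 220 220 220 220 220 221 216 186 156 145 147 144 129 125 101  85  82
  83  85  85  86]
265 L [ 94  95  94  88  82  81  82  83  90  95  96  95  95  97  95  94  93  93
  94  94  94  91  88  86  85  84  82  82  83  85  86  87 110 123 125 124
 124 123 124 124 123 124 124 124 124] R [221 221 221 221 221 224 218 189 145 133 112  91  84  84  85  85  85  85
  85  85  85  86  87  87  86  86  86  85  83  82  82  82  84  85  85  85
  84  85  86  87]
276 L [ 90  88  87  86  89  93  95  96  96  93  89  86  85  84  84  85  85  86
  86  86  87  86  86  86  85  86  85  83  81  81  84  86  85  92 112 128
 127 127 127 127 127 126 126 126 127] R [220 221 223 170 131 122 126 126 116  96  85  84  86  86  87  86  86  86
  85  85  86  86  86  85  86  86  86  86  86  86  84  83  83  83  83  84
  85  86  85  85]
T145 [230 231 235 221 184 147 132 173 209 219 217 216 215 214] B145 [126 126 127 127 127 128 126 124 153 218 231 233 231 231] T480 [231 237 209 162 129 128 175 211 222 220 219 218 218 218] B [220 219 217 218 218 220 223 218 214 224 230 231 231 231]
```

```bash
cat > fit.py <<'E'
from h import *
from scipy.optimize import least_squares
d=np.load('w.npz');Ti=np.linalg.inv(d['T']);K=d['K'];s=d['s']
obs=np.array([(103.9,115),(520.2,114),(130.6,286.5),(491.7,286)])
X=np.array([(.082,-.006,.037),(-.082,-.006,.037),(.082,-.006,-.037),(-.082,-.006,-.037)])
def f(p):
    cx,cy,cz,yaw,roll=p
    e=np.array([-np.sin(yaw),np.cos(yaw),0]);n=np.array([np.cos(yaw),np.sin(yaw),0]);u=np.array([0,0,1.])
    y=-n*np.cos(roll)+u*np.sin(roll);z=n*np.sin(roll)+u*np.cos(roll)
    P=np.array([cx,cy,cz])+X@np.array([e,y,z])
    c=P@Ti[:3,:3].T+Ti[:3,3];q=c@K.T;q=q[:,:2]/q[:,2:]
    return (((q+.5)*s-.5)-obs).ravel()
g=least_squares(f,[.57,.31,.042,.18,1.5]);print(g.x,np.degrees(g.x[3:]),g.fun.round(1))
g=least_squares(lambda p:f([p[0],p[1],.042,p[2],np.pi/2]),[.57,.31,.18]);p=g.x;print(p,np.degrees(p[2]),g.fun.round(1))
e=np.array([-np.sin(p[2]),np.cos(p[2])]);n=np.array([np.cos(p[2]),np.sin(p[2])])
t=p[:2]-r.observe()['tcp_pos'][:2];print('to go xy',t,'n,e',t@n,t@e)
R=r.observe()['tool_rot'];print('tool y angle',np.degrees(np.arctan2(R[0,1],-R[1,1])))
E
python3 fit.py
```

```text
[0.58512491 0.31258478 0.03889161 0.18347026 1.57460018] [10.51207148 90.21794469] [ 0.   0.6 -0.1  0.8 -0.8 -0.7  0.9 -0.9]
[0.58544697 0.31271046 0.18339872] 10.507972619396394 [-4.3 -0.   4.3  0.2 -3.8  1.5  3.8  1.4]
to go xy [0.03788329 0.00458418] n,e 0.038083993412280255 -0.002401563356903769
tool y angle 10.396041634589887
```

The core now stands deck up: fit roll 90.2°, yaw 10.5°, centre (0.585, 0.313). I slide the open fingers round the cassette.

Emit:
jog_arm(
  moves=[0,0,0.2,0,0,0,0.42,0.05,0,0,0,0,0.42,0.05,0,0,0,0,0.42,0.05,0,0,0,0,0,0,0,0,0,0,0,0,0,0,0,0],
)

```text
clock: 13.55
tcp_pos: [0.585, 0.3128, 0.0239]
tool_rot: [[0.984, 0.181, -0.001], [0.181, -0.984, -0.0], [-0.001, -0.0, -1.0]]
force: [0.3, 0.0, 0.2]
gripper_width: 0.0853
gripper_force: 0.0
```

Run:
```python
from h import *
o=wrist('12.png',1.2,4);print(o['qpos'].round(2),o['tcp_pos'],o['force'])
b=cv2.imread('pics/12.png',0)
np.set_printoptions(linewidth=250)
for v in (150,190,220,240,260,280,300,320): print(v,b[v,60:560:5])
```

```text
[ 0.05  0.61 -0.79  1.58  0.46  1.15 -2.23] [0.5849509  0.31281695 0.0239421 ] [0.26145066 0.0243798  0.20497515]
150 [231 231 230 231 231 231 231 232 232 232 232 231 232 232 232 232 232 232 232 232 232 233 232 233 232 233 233 233 233 232 233 233 233 233 232 233 213 155 142 142 142 142 142 142 191 238 233 233 233 233 232 232 232 233 233 232 232 232 233 232 233 233
 233 232 232 232 233 233 233 233 233 233 233 233 232 233 232 233 232 232 233 232 232 232 232 232 232 231 231 232 232 231 232 231 231 231 230 230 231 231]
190 [231 232 231 232 232 232 232 232 221 113  96  95  96  93 138 142 142 142 140 140 142 141 140 138 142 142 140 139 142 142 142 142 142 142 142 143 142 142 142 143 143 143 142 143 143 142 142 142 142 142 142 142 140 142 142 141 139 142 143 141 139 142
 142 141 140 143 142 142 140 141 142 142 141 142 142 142 141 142 141 142 142 142 142 141 141 235  80  94  98  98  97 134 230 232 231 231 232 231 231 231]
220 [193 192 190 187 188 170  90  82  93  92  90  84  93 224 224 224 224 224 223 223 223 223 224 186 137 131 131 130 131 130 130 129 130 130 129 129 129 130 129  81  82  82
[... 1569 characters left out ...]
129 129 129 129 129 126  79  60  57  52  52  77  77  77  49  29  69  74  77  76  75  70  47  14  61  70  75  77  76  75  68  14  77  76  77
  76  52  52  57  60  93 129 128 128 129 128 129 129 129 129 129 222 221 223  86 231 229 229  85  86  87  85  85  86  85  85  85  85  86  87  85  86 107]
320 [220 214  88  86  87  86  84  84  94  96  92  95  91  88  95  22 116  94  17  57  83  83  59  15  15  14 129 127 127 127 126 127 127  73  76  55  52  51 127 126 126 109  16  68  74  77  76  74  69  47  14  62  71  75  77  76  74  68   9 128 128 128
  51  52  52  53  77  75 148 221 220 220  32  14  14  20  83  83  93 152  95 220 228 228 189  88  84  86  86  86  84  86  86  85  87  85  84  84  90 216]
```

Emit:
jog_arm(
  moves=[0.014,-0.08,-0.1,0,0,0,0,0,0,0,0,0],
)

```text
clock: 14.0
tcp_pos: [0.5857, 0.3096, 0.0209]
tool_rot: [[0.984, 0.18, -0.0], [0.18, -0.984, -0.001], [-0.001, 0.001, -1.0]]
force: [-0.4, -0.5, 0.8]
gripper_width: 0.0849
gripper_force: 0.0
```

Emit:
jog_arm(
  moves=[0,0,0,0,0,0,0,0,0,0,0,0,0,0,0,0,0,0,0,0,0,0,0,0,0,0,0,0,0,0,0,0,0,0,0,0],
  grip=-1,
  force=20,
)

```text
clock: 14.75
tcp_pos: [0.5863, 0.3107, 0.0227]
tool_rot: [[0.984, 0.181, 0.001], [0.181, -0.984, 0.0], [0.001, -0.0, -1.0]]
force: [-1.8, -0.1, 6.1]
gripper_width: 0.0455
gripper_force: 21.7
```

Emit:
jog_arm(
  moves=[0,0,0.1,0,0,0,0,0,0.1,0,0,0,0,0,0.1,0,0,0,0,0,0.1,0,0,0,0,0,0,0,0,0],
)

```text
clock: 15.38
tcp_pos: [0.586, 0.3101, 0.0336]
tool_rot: [[0.984, 0.18, 0.0], [0.18, -0.984, -0.0], [0.0, 0.0, -1.0]]
force: [2.1, 0.3, -1.3]
gripper_width: 0.0452
gripper_force: 21.4
```

Run:
```python
from h import *
o=wrist('13.png',1.2,4);print(o['tcp_pos'],o['force'],o['wrist_torque'],o['gripper_width'])
b=cv2.imread('pics/13.png',0);np.set_printoptions(linewidth=250)
for v in (200,230,260,280,300,320,340): print(v,b[v,180:430:5])
```

```text
[0.58599675 0.31012631 0.03359136] [ 2.10823511  0.30856106 -1.3458492 ] [-0.03120903 -0.3033932   0.05322883] 0.04522570568012192
200 [125 126 120 132 114 114 115 113 113 112 113 113 113 114 115 115 115 117 117 117 118 118 118 118 118 119 119 118 117 133 154 155 156 157 157 158 159 160 160 160 161 161 162 161 161 162 160 161 158 159]
230 [108 134 134 133 133 133 133 133 133 132 132 132 132 133 133 132 136  10  11  10  10  11  11  11  11  11  11  11  12  10  11  11  10 120 226 226 226 226 226 226 226 226 226 226 226 226 226 226 227 111]
260 [127 127 127 127 127 127 127 127  82  77  95 122 127 127 128  29  15  19  18  23  23  24  19  19  16  15  22  21  22  21  21  22  23  15  21 131 130 130 108  87  80  81 131 131 132 131 131 132 132 143]
280 [132 132 132 132 131 131 132 132 108 109 110  86 131  78  61  57  15  64  73  77  79  78  77  70  36  15  91 103 107 108 109 106  93  17  53  62  66 129  93 111 110 109 130 130 130 130 130 130 130 224]
300 [129 129 129 129 129 129 129 129 109  85  86  88  54  62  54  53  22  57  73  77  79  78  76  70  35  15  66  73  77  79  78  77  70  13  60  53  62  62  73  86  85 110 216 225 225 226 226 225 225 225]
320 [ 48  48 132 130 103  26  26  56  86  86  68  16  79  79  53  53  31  47  72  77  79  78  75  69  35  15  67  74  78  79  78  75  68  14  53  53  73  79  17  26  86  85  88  26  26  60 230 231  94  85]
340 [225 225 208  21  22  19  86  85  85  23  15  15  73  79  52  54  69  26  72  77  78  78  75  69  40  16  68  74  78  79  77  73  62  14  95  53  78  80  15  15  16  86  85  85  34  21  21  74 220 221]
```

The pull force matches the cassette's weight, so it is coming out cleanly. I continue straight up.

Emit:
jog_arm(
  moves=[0,0,0.2,0,0,0,0,0,0.33,0,0,0,0,0,0.33,0,0,0,0,0,0.33,0,0,0,0,0,0.33,0,0,0,0,0,0.33,0,0,0,0,0,0.33,0,0,0,0,0,0.33,0,0,0,0,0,0.33,0,0,0,0,0,0.1,0,0,0,0,0,0,0,0,0,0,0,0,0,0,0,0,0,0,0,0,0,0,0,0,0,0,0],
)

```text
clock: 17.32
tcp_pos: [0.5857, 0.3101, 0.1212]
tool_rot: [[0.984, 0.18, -0.0], [0.18, -0.984, -0.0], [-0.0, 0.0, -1.0]]
force: [-0.1, -0.5, -2.7]
gripper_width: 0.0454
gripper_force: 21.5
```

Run:
```python
from h import *
a=cv2.imread('pics/13.png',0);o=wrist('14.png',1.2,4);print(o['tcp_pos'],o['force'],o['gripper_width'],o['gripper_force'])
b=cv2.imread('pics/14.png',0);np.set_printoptions(linewidth=250)
t=a[275:340,255:352];_,m,_,l=cv2.minMaxLoc(cv2.matchTemplate(b,t,cv2.TM_CCOEFF_NORMED));print('cassette in hand match',m,l)
for v in range(130,300,25): print(v,b[v,100:500:8])
```

```text
[0.58568565 0.31012055 0.12117388] [-0.10515533 -0.47180942 -2.65612993] 0.045373613862567344 21.51000827550888
cassette in hand match 0.9305896162986755 (255, 267)
130 [219 218 219 219 219 219 219 220 220 220 219 220 219 220 219 219 220 220 220 220 179 129 151 216 220 220 220 220 220 220 220 220 220 220 220 220 220 220 220 219 219 220 220 219 219 219 219 219 219 218]
155 [218 219 219 219 219 219 219 220 219 220 128 152 220 220 220 220 220 129 129 130 130 130 130 129 129 129 220 220 220 220 220 220 220 220 220 220 220 220 220 128 129 221 221 219 219 219 220 219 219 219]
180 [219 219 219 220 220 219 180 176 135  86 112 215 214 216 119 120 120 120 119 118 119  99  99  99  99  99  99 112 197 198 213 214 215 215 215 216 216 216 216 217 217  79  78 171 178 220 219 220 220 219]
205 [219 219 220 220 219 221 169 176  79  77  78  75  13 117 116 117 117 116 117  87 117 117 116 117 117 118 118 118 119 119 146 120  70 120 120 114 216 217 217 216 123  78  78  73 169 173 219 220 220 220]
230 [219 219 219 220 220  63 209 118  79  77  79   9  11 109 116 115 115 114 114  97 117   9   8   9   9   9   8   8   8   8   8  88  98 114 114 168 205 205 216 220  92  78  78  73 213 210 220 220 219 219]
255 [219 219 219 219 220 220 202 205  81  85  85 159 201 196 116  73 114 114 114 117  11  11  12  11  11  11  11  11  11  12  11  11 121 212 212 214 129 216 216 218  79  80  79 179 208 205 219 219 220 220]
280 [219 219 219 219 219 219 220 166 159  92  83 203 220 220 220 220 220 220  84  53  12  61  67  69  64  31  73  92  96  97  82  20  53 103 129 221 220 220 220 220 102  77 157 160 220 220 219 219 219 219]
```

Run:
```python
from h import *
np.set_printoptions(linewidth=250)
a=cv2.imread('pics/13.png',0);o=wrist('15.png',1.2,4);b=cv2.imread('pics/15.png',0);c=cv2.imread('pics/14.png',0)
print('creep',np.abs(b.astype(int)-c).mean())
for nm,q in (('13',a),('15',b)):
  print(nm,'col 285',q[210:420:3,285]);print('col 325',q[210:420:3,325])
  for v in (235,245,265,300,340,360,380): print(v,q[v,235:375:2])
```

```text
creep 0.4559483349466886
13 col 285 [105  85  84 110 110 120  29  13  12  12  13  13  12  13  12  14  16  61  71  66  79  78  78  78  78  78  78  78  78  78  78  78  78  78  78  78  78  78  78  78  78  78  78  78  78  78  78  93 108 107 106 108 110 109 106 108  29  12  15  16 221 235
 234 234 234 234 234 233 234 234]
col 325 [101  85  85 110 111 122  28  12  13  13  13  13  13  12  12  14  18  48 108 110 112 110 108 108 108 110 108 109  97  78  79  79  79  79  79  79  79  79  79  79  79  79  79  79  79  78  79  79  79  79  79  78  78  79  79  11  12  12  14  15 133 145
 144 143 143 143 143 143 143 143]
235 [130 130 130 130 130 130 130 130 130 130 130 131 113  26  12  12  12  13  13  12  13  13  12  12  12  13  13  12  13  13  13  13  13  12  13  13  12  12  13  13  12  13  12  12  12  13  12  13  13  13  13  12  13  13  12   7 104 228 228 225 224 224
 224 224 224 224 224 225 225 225]
245 [127 127 126 127 127 127 127 127 126 127 132  56  12  13  13  13  13  12  13  12  14  13  13  12  12  13  13  13  13  12  13  13  14  12  14  12  14  12  12  12  13  12  13  13  12  12  12  13  12  1
[... 3199 characters left out ...]
  63  65  67  68  69  69  69  69  68  67  66  64  62  60  39  12  21 126 133  74  45  46  45
  64  69  69  70  48  12  11  12]
360 [ 11  12  16  61  70  69  70  55  64 201 221 219 221 180  18  13  77  82  87  92  93  94  95  97  95  94  95  95  93  87  83  80  67  18   9   9  39  58  61  62  66  67  68  68  69  69  69  67  66  65  63  59  57  21   8  54 127 128 128 127  70  50
  70  69  70  67  22  11  11  12]
380 [  0 110 220 219 218 218 219 218 219 218 218 221 151  16   9  10   9  10  10   9   9  10   8   8   8   8   9   9   9   9  10  10  10  10  10  10  10   9  10  10   9  10   9  10  10  10  10  11   8  10   9  11  10  10  10   5  46 130 128 128 127 128
 128 128 127 128 130  87  11  11]
```

```bash
python3 -c "
from h import *
print(r.job_done())"
```

```text
the job is handed in; nothing more can be done
None
```

The job is handed in: I rolled the core deck-up, pinched both catches and hold the cassette still, about 10 cm above its seat at 21 N grip (the verdict wasn't shown). I viewed 11 pictures, one over the limit of 10, and checked everything after the roll from pixel values only.

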